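Fit the rotor in the bench centrifuge

TASK

Fit the rotor in the open centrifuge: lift it off its stand by the red bar, lower its tapered shank into the spindle, turn it under a light touch until its slots drop over the two drive dogs, then press it down until the catch clicks and it is fully home and level, and let go. Feel your way and never lean on the spindle with more than about 20 N; leave the bottles and the tube rack where they are.

Things in the scene. Friction and masses are not known exactly. Their poses are not given: they have to be found in the camera images.
- rotor: Aluminium rotor, 96 mm wide, 0.3-0.4 kg, z up. Origin: on its axis in the hub's flat underside. Below: taper, 28 mm wide at the hub, 18 mm at 32 mm down, then grooved tail to 49 mm down. Hub: four slots 13 mm wide, 11 mm deep, along +-x and +-y, white marks above them. Body top 44 mm up; red bar handle along x, 46 x 14 mm, 56 to 78 mm up: grip across it, fingertips at most 20 mm below its middle.
- centrifuge: Fixed white bench centrifuge, 280 x 240 x 130 mm, lid open at its rear (+x), to 310 mm up, blue front at -x. Origin: on the spindle axis at bench level, z up. Round bowl 156 mm wide. Two brass dogs stand on the spindle's face, facing each other, 9 mm wide, 9 mm high, 15 to 25 mm from the axis. Spindle and dogs may stand at any angle, which is not reported; over 0.2 N m turns the spindle.
- spindle_face (a point): Centre of the spindle's flat face, 92 mm above the bench, axes as the centrifuge's. Conical bore 28.6 mm wide here. Rotor origin: about 9 mm above this point when the hub rests on the dogs, about 6 when the slots are over them and the tail meets the sprung catch, 0 when home. The catch takes a push of 6 N, up to 18 N if side-loaded; it is passed at 2.4 mm, then pulls the rotor home.
- stand: Fixed grey ring stand, 84 mm wide, 55 mm high, bore 42 mm; origin under its centre. The rotor's hub rests on it with the shank in its bore.
- bottle_red: reagent dropper bottle, white, red cap, 25 mm wide, 60 mm tall; origin under its centre; leave it alone
- bottle_yellow: reagent dropper bottle, white, yellow cap, 25 mm wide, 60 mm tall; origin under its centre; leave it alone
- bottle_black: reagent dropper bottle, white, black cap, 25 mm wide, 60 mm tall; origin under its centre; leave it alone
- tube_rack: teal and white tube rack, 90 x 216 mm, 60 mm high (tubes to 78 mm); origin under its centre, long side along y; leave it alone
Not all that is in view belongs to the job. Of the things like the stand, leave any that is brown or purple; of the rest the smaller one is meant.

How it is judged:
By the outcome, as a careful person would: the job done as asked, in the order asked, and still so for the second after the job is handed in, with the robot touching nothing.
It also fails if it takes over 67 s, if anything falls off the work surface, if the arm or the gripper's body presses on something with over 40 N, if the wrist force passes 120 N, or if a joint passes its speed limit or range.

ROBOT

A 6-joint arm with a two-finger parallel gripper is mounted at the origin on the work surface. World frame = base frame: x ahead of the robot, y to its left, z up, the work surface at z = 0. Lengths are in m, angles in degrees, forces in N, time in s.
With the tool pointing down it reaches from about 0.35 to 0.975 m from the base axis. Payload 17.4 kg.
Tool frame: the origin (TCP) lies midway between the tips of the shut fingers; the grasp point (between the pads) lies 19 mm behind it; z points along the fingers, y is the line along which they close (so a half turn about z gives the same grasp; the last joint's range is limited). The gripper opens to 85 mm and grips with 20 to 120 N. Pads are 22 mm wide; open, the fingers measure 114 mm over their backs; the gripper's body (76 mm by 85 mm) begins 54 mm behind the grasp point. The pads swing forward as they close: fully open they stand 13 mm farther back than shut.
Start: joints at [-77.452, 6.646, 82.598, -0, 90.757, -2.166], TCP at [0.171, -0.653, 0.231] pointing down, gripper open.
Joint ranges: [-162.19, 162.19], [-47.58, 125.68], [4.15, 143.07], [-65.23, 245.23], [0.69, 171.88], [-170.13, 170.13]. Speed limits (degrees/s): [108.29, 108.29, 127.2, 180, 180, 180].

INTERFACE

Orientations are given as a 3x3 rotation matrix whose columns are the frame's x, y, z axes.
In Python, from plant import manip gives the robot as it stands.
- The arm moves only by the tool step_arm, never from a script. Its argument "moves" is one flat list of numbers, 6 for each row, row after row: the shift along the tool's x, y, z in parts of the range, where 1.0 means 0.6 m, then the turn, a rotation vector about the tool's x, y, z in shares of 4 rad (1.0 is 4 rad). In form: [dx, dy, dz, wx, wy, wz, dx, dy, dz, wx, wy, wz, ...]. A call has 1 to 20 rows; each row is the pose to reach, as a shift and turn from the pose commanded when the call began, along the tool's axes at that moment; what a row does not reach only later rows make up. A row lasts 1/10 s, in which the tool goes at most 50 mm and 8.59 degrees, less where a joint would pass 70% of its speed; a pose out of reach is approached as far as the arm can. A shift or turn number past 1, either way, is cut back to 1. A call with a gripper value outside its range is refused whole. "jaw" is the opening, from -1 (shut) to 1 (fully open), set as the call begins (left out, the last holds). The fingers move at their own pace and stop on an object; "grip_force" is the grip in N (left out, the last holds). Time passes only in rows, so rows that repeat a pose let the fingers close. It gives the time, the measured TCP pose, the force, the opening and the grip force at its end, in the units of the state.
- manip.read_state(): the state, without advancing time (a new reading comes with each control period).
- manip.capture(name): name is "scene" or "top" or "wrist"; returns (picture, depth): 400x640x3 uint8, red, green, blue; 400x640 float32, m along the optical axis (not along the pixel's ray), 0 where there is no reading.
- manip.get_calibration(name): a dict with "camera_matrix" (3x3 intrinsics, pixels), "R" (3x3) and "t" (3): a world point X has camera coordinates R X + t; the wrist camera has in their place "mount" (4x4, takes a point from camera to tool coordinates, whose origin is the TCP and whose axes are the flange's). Camera axes: x right, y down, z forward; pixel columns grow to the right and rows downward; lengths in m; the calibration is good to about 2 mm. The wrist camera is an equidistant fisheye: a pixel r from the principal point sees the ray r / f radians off the axis. A picture is of the moment at which its call begins: read the wrist's pose just before it. get_calibration takes no time and is no camera call.
- manip.hand_in(): hands the job in; it is judged then, once.
The state is a dict: "clock": time; "joint_positions": joint angles; "joint_velocities": joint speeds; "effort": joint torques, N m; "eef_pos": TCP position; "ee_rot": TCP orientation; "contact_force": force on the tool from outside, world axes, zero at the start; "moment": the same for the moment, N m; "gripper_width": opening from 0.0 (shut) to 1.0 (fully open); "gripper_force": force on a finger pad.
Only numpy, scipy, OpenCV 4.12 (cv2) and the standard library are available. Lean on these libraries where they do the work, as an engineer would, in place of code of your own. Each camera call takes 0.05 s, during which the arm holds its last target. There are 200 camera calls.

## Working session

There is one attempt and no reset: what is moved stays moved. The work goes in short steps, Python scripts to look and compute and a tool call to move; the robot and the scene stay as the last step left them, time stands still between calls to the robot, and variables do not carry over. Pictures are saved under pics/ and viewed, at most 10 in all, crops included, and the job is handed in when it is done.

Besides the shell and the picture viewer there is one more tool, called after ">>>" as name(argument=value, ...) on one line, values as JSON. step_arm: Moves the arm, as the interface text tells. Its arguments: {"type":"object","properties":{"moves":{"type":"array"},"jaw":{"type":"number"},"grip_force":{"type":"number"}},"required":["moves"]}

```bash
ls; mkdir -p pics; python3 - <<'E'
from plant import manip
import cv2,numpy as np
for n in ("scene","top"):
    p,d=manip.capture(n); cv2.imwrite(f"pics/{n}0.png",p[:,:,::-1]); np.save(f"pics/{n}0.npy",d); np.save(f"pics/{n}0rgb.npy",p)
    c=manip.get_calibration(n); print(n,c)
print(manip.get_calibration("wrist"))
s=manip.read_state();print(s)
E
```

```text
pics
scene {'camera_matrix': array([[426.53947416,   0.        , 325.16140724],
       [  0.        , 426.53947416, 200.39585141],
       [  0.        ,   0.        ,   1.        ]]), 'R': array([[-0.28298751,  0.95903106, -0.01332301],
       [ 0.57426422,  0.1582934 , -0.80322089],
       [-0.76820483, -0.23495241, -0.59553228]]), 't': array([ 0.24027237, -0.19809086,  1.36402671])}
top {'camera_matrix': array([[516.22092417,   0.        , 327.08498274],
       [  0.        , 516.22092417, 187.65047919],
       [  0.        ,   0.        ,   1.        ]]), 'R': array([[ 0.02049058, -0.99974862, -0.00910121],
       [-0.99460669, -0.01945776, -0.10187699],
       [ 0.10167429,  0.01113964, -0.99475537]]), 't': array([-0.12636121,  0.51753863,  1.26748553])}
{'camera_matrix': array([[309.70691629,   0.        , 314.67767075],
       [  0.        , 309.70691629, 198.21208986],
       [  0.        ,   0.        ,   1.        ]]), 'mount': array([[ 1.03061481e-03, -9.57801855e-01, -2.87427461e-01,
         7.18913394e-02],
       [ 9.99999455e-01,  1.03580512e-03,  1.34010097e-04,
     
[... 319 characters left out ...]
1e+01, -2.16502935e+00]), 'joint_velocities': array([ 0.00029802, -0.06448184, -0.07019542,  0.04406027,  0.09252342,
       -0.10308131]), 'effort': array([ 1.25855848e-03, -7.33664489e+01, -6.33789468e+01,  6.04049478e-05,
        5.31879690e-03, -3.32934542e-05]), 'eef_pos': array([ 0.17135476, -0.65270032,  0.23063645]), 'ee_rot': array([[ 9.67225923e-01,  2.53917230e-01, -2.31764076e-04],
       [ 2.53917333e-01, -9.67225362e-01,  1.04249074e-03],
       [ 4.05382692e-05, -1.06717298e-03, -9.99999430e-01]]), 'contact_force': array([-0.23817171,  0.36017418,  0.05920703]), 'moment': array([-0.07145212,  0.02867077,  0.04736411]), 'gripper_force': 0.0, 'gripper_width': 0.9982345608961555}
```

View pics/top0.png

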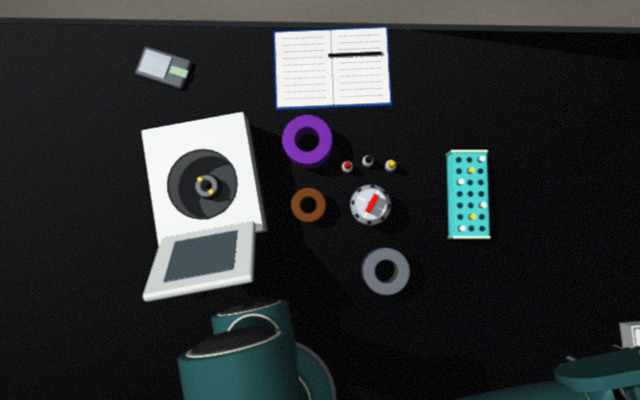

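View pics/scene0.png

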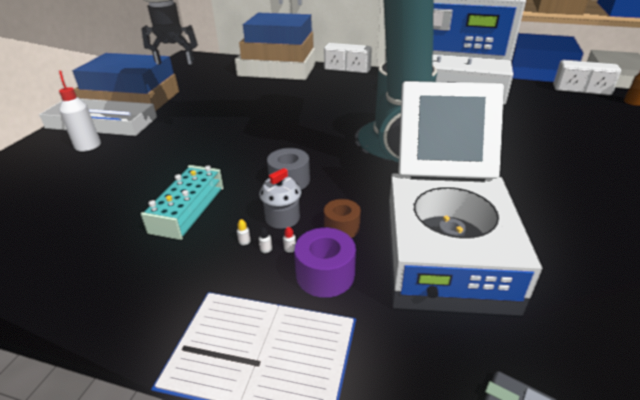

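The top view shows these candidates:
- The rotor with its red bar at (375,204), on a small grey stand.
- Other rings: purple (307,140), brown (308,204) and large grey (386,271). None of these is the target.
- The centrifuge bowl at (203,184), brass dogs near (200,180) and (211,192), lid toward the robot.

The rotor on its small grey stand is the target.

```bash
cat > h.py <<'E'
import numpy as np,cv2
from plant import manip
def ray(name,px,st=None):
    c=manip.get_calibration(name);K=c["camera_matrix"];px=np.atleast_2d(np.asarray(px,float))
    v=np.c_[(px[:,0]-K[0,2])/K[0,0],(px[:,1]-K[1,2])/K[1,1]]
    if name!="wrist":
        d=np.c_[v,np.ones(len(v))]@c["R"]; return -c["R"].T@c["t"],d
    th=np.linalg.norm(v,axis=1)[:,None]; d=np.c_[v/np.maximum(th,1e-9)*np.sin(th),np.cos(th)]
    M=c["mount"];R=st["ee_rot"]; return st["eef_pos"]+R@M[:3,3], d@M[:3,:3].T@R.T
def plane(name,px,z,st=None):
    o,d=ray(name,px,st); return o+d*((z-o[2])/d[:,2])[:,None]
def masks(p):
    h=cv2.cvtColor(p,cv2.COLOR_RGB2HSV);H,S,V=cv2.split(h)
    return dict(red=(((H<6)|(H>174))&(S>170)&(V>110)).astype(np.uint8), brass=((H>14)&(H<32)&(S>130)&(V>110)).astype(np.uint8))
def blobs(m,a=5):
    n,l,s,c=cv2.connectedComponentsWithStats(m); return [(s[i,4],c[i].round(1),l==i) for i in range(1,n) if s[i,4]>=a]
E
python3 - <<'E'
from h import *
for n in("top","scene"):
    p=np.load(f"pics/{n}0rgb.npy");d=np.load(f"pics/{n}0.npy");m=masks(p)
    for k in m:
        for a,c,l in blobs(m[k]):
            z={"red":.133,"brass":.101}[k]
            print(n,k,a,c,plane(n,[c],z)[0].round(4), "depth pt z", end=" ")
            o,dd=ray(n,[c]); dep=np.median(d[l]); print((o+dd[0]*dep).round(3))
            if k=="red" and a>60:
                ys,xs=np.nonzero(l);P=plane(n,np.c_[xs,ys],.133)[:,:2];r=cv2.minAreaRect((P*1000).astype(np.float32));print("  rect",r)
# white housing top corners
p=np.load("pics/top0rgb.npy")
for q in [(142,131),(244,113)]: print(q,plane("top",[q],.13).round(4))
d=np.load("pics/top0.npy")
E
```

```text
top red 22 [347.  164.5] [ 0.5636 -0.162   0.133 ] depth pt z [ 0.575 -0.164  0.058]
top red 91 [371.7 203.1] [ 0.4755 -0.22    0.133 ] depth pt z [ 0.476 -0.22   0.133]
  rect ((475.5141906738281, -219.97088623046875), (11.218653678894043, 42.161712646484375), 64.24195861816406)
top brass 37 [391.4 163.7] [ 0.5723 -0.2679  0.101 ] depth pt z [ 0.579 -0.273  0.056]
top brass 20 [471.  169.9] [ 0.5611 -0.4557  0.101 ] depth pt z [ 0.565 -0.462  0.077]
top brass 21 [199.6 178.7] [0.5277 0.1855 0.101 ] depth pt z [0.528 0.186 0.1  ]
top brass 22 [210.5 191. ] [0.4989 0.1584 0.101 ] depth pt z [0.499 0.159 0.098]
top brass 21 [472.2 216.1] [ 0.452  -0.4577  0.101 ] depth pt z [ 0.453 -0.464  0.078]
scene red 129 [67.3 93.3] [ 0.2239 -1.0378  0.133 ] depth pt z [ 0.31  -0.939  0.178]
  rect ((222.65631103515625, -1038.26708984375), (105.14775085449219, 34.73688888549805), 50.10517120361328)
scene red 163 [277.9 175.6] [ 0.4931 -0.2137  0.133 ] depth pt z [ 0.484 -0.218  0.126]
  rect ((492.448974609375, -212.04298400878906), (34.823646545410156, 55.40223693847656), 61.054561614990234)
scene red 59 [288.5 231.8] [ 0.6677 -0.1235  0.133 ] depth pt z [ 0.581 -0.161  0.053]
scene brass 15 [192.6 172.4] [ 0.4893 -0.4389  0.101 ] depth pt z [ 0.457 -0.463  0.077]
scene brass 19 [168.5 197.6] [ 0.5958 -0.4367  0.101 ] depth pt z [ 0.569 -0.46   0.077]
scene brass 18 [446.1 217.9] [0.505  0.1596 0.101 ] depth pt z [0.502 0.16  0.099]
scene brass 80 [241.7 224.5] [ 0.6376 -0.2385  0.101 ] depth pt z [ 0.585 -0.271  0.052]
scene brass 22 [459.1 228.7] [0.533  0.1866 0.101 ] depth pt z [0.53  0.187 0.099]
(142, 131) [[0.6339 0.318  0.13  ]]
(244, 113) [[0.6811 0.0809 0.13  ]]
```

Careful with the scale: shifts go in shares of 0.6 m and turns go in shares of 4 rad. That gives: 404 mm / 600 = 0.6733, -341 mm / 600 = -0.5683, -2.431 rad / 4 = -0.6078.

>>> step_arm(moves=[0.6733,-0.5683,-0.0333,0,0,-0.6078,0.6733,-0.5683,-0.0333,0,0,-0.6078,0.6733,-0.5683,-0.0333,0,0,-0.6078,0.6733,-0.5683,-0.0333,0,0,-0.6078,0.6733,-0.5683,-0.0333,0,0,-0.6078,0.6733,-0.5683,-0.0333,0,0,-0.6078,0.6733,-0.5683,-0.0333,0,0,-0.6078,0.6733,-0.5683,-0.0333,0,0,-0.6078,0.6733,-0.5683,-0.0333,0,0,-0.6078,0.6733,-0.5683,-0.0333,0,0,-0.6078,0.6733,-0.5683,-0.0333,0,0,-0.6078,0.6733,-0.5683,-0.0333,0,0,-0.6078,0.6733,-0.5683,-0.0333,0,0,-0.6078,0.6733,-0.5683,-0.0333,0,0,-0.6078,0.6733,-0.5683,-0.0333,0,0,-0.6078,0.6733,-0.5683,-0.0333,0,0,-0.6078,0.6733,-0.5683,-0.0333,0,0,-0.6078,0.6733,-0.5683,-0.0333,0,0,-0.6078,0.6733,-0.5683,-0.0333,0,0,-0.6078,0.6733,-0.5683,-0.0333,0,0,-0.6078], jaw=1)

```text
clock: 2.1
eef_pos: [0.4755, -0.2204, 0.2512]
ee_rot: [[-0.898, 0.439, -0.0], [0.439, 0.898, 0.0], [0.0, -0.0, -1.0]]
contact_force: [0.4, -0.1, 0.1]
gripper_width: 0.999
gripper_force: 0.0
```

```bash
python3 - <<'E'
from h import *
st=manip.read_state();p,d=manip.capture("wrist");cv2.imwrite("pics/w1.png",p[:,:,::-1]);np.save("pics/w1.npy",d)
print(st["joint_positions"].round(1),st["eef_pos"],st["ee_rot"].round(3).tolist(),st["clock"],st["contact_force"])
for a,c,l in blobs(masks(p)["red"],60):
    ys,xs=np.nonzero(l);P=plane("wrist",np.c_[xs,ys],.133,st);print(a,c,P.mean(0).round(4),cv2.minAreaRect((P[:,:2]*1000).astype(np.float32)))
E
```

```text
[-27.7 -12.6  99.3  -0.   93.3 -91.6] [ 0.47553279 -0.22044981  0.25121941] [[-0.898, 0.439, -0.0], [0.439, 0.898, 0.0], [0.0, -0.0, -1.0]] 2.1 [ 0.37536518 -0.0819414   0.12309105]
697 [317.3 192.6] [ 0.4753 -0.2187  0.133 ] ((475.0301818847656, -218.73521423339844), (12.764440536499023, 45.53536605834961), 62.819190979003906)
99 [395.5 225.8] [ 0.5355 -0.1675  0.133 ] ((534.8082885742188, -166.6978759765625), (7.732695579528809, 16.08501625061035), 69.00167846679688)
```

View pics/w1.png

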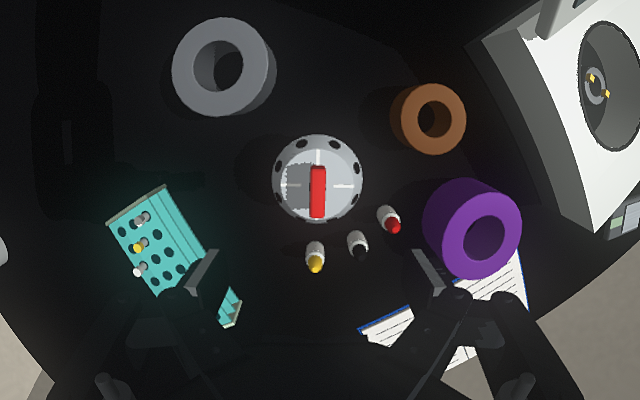

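The wrist view shows the red bar at (317,193) over the white marks, on the rotor on its small grey stand. The bottles are clear at (315,257), (357,243) and (389,220). Choice confirmed, so I'm descending to grasp.

Converted, 146 mm / 600 = 0.2433, 135 mm / 600 = 0.225, 0.015 rad / 4 = 0.0038.

>>> step_arm(moves=[0.0017,0.0017,0.075,0,0,0.0038,0.0017,0.0017,0.15,0,0,0.0038,0.0017,0.0017,0.2,0,0,0.0038,0.0017,0.0017,0.225,0,0,0.0038,0.0017,0.0017,0.2433,0,0,0.0038,0.0017,0.0017,0.2433,0,0,0.0038,0.0017,0.0017,0.2433,0,0,0.0038], jaw=1)

```text
clock: 2.85
eef_pos: [0.4757, -0.2194, 0.1067]
ee_rot: [[-0.892, 0.452, 0.001], [0.452, 0.892, -0.001], [-0.002, -0.0, -1.0]]
contact_force: [0.9, -1.2, 0.6]
gripper_width: 1.001
gripper_force: 0.0
```

>>> step_arm(moves=[0,0,0,0,0,0,0,0,0,0,0,0,0,0,0,0,0,0,0,0,0,0,0,0,0,0,0,0,0,0,0,0,0,0,0,0,0,0,0,0,0,0,0,0,0,0,0,0,0,0,0,0,0,0,0,0,0,0,0,0], jaw=-1, grip_force=60)

```text
clock: 3.85
eef_pos: [0.4752, -0.2191, 0.1054]
ee_rot: [[-0.892, 0.452, 0.0], [0.452, 0.892, 0.0], [-0.0, 0.0, -1.0]]
contact_force: [1.6, 2.0, 2.7]
gripper_width: 0.148
gripper_force: 61.9
```

Converted, -150 mm / 600 = -0.25, -140 mm / 600 = -0.2333.

>>> step_arm(moves=[0,0,-0.0083,0,0,0,0,0,-0.025,0,0,0,0,0,-0.0583,0,0,0,0,0,-0.1,0,0,0,0,0,-0.15,0,0,0,0,0,-0.2,0,0,0,0,0,-0.2333,0,0,0,0,0,-0.25,0,0,0,0,0,-0.25,0,0,0,0,0,-0.25,0,0,0])

```text
clock: 4.85
eef_pos: [0.4749, -0.219, 0.2542]
ee_rot: [[-0.892, 0.452, -0.001], [0.452, 0.892, 0.001], [0.001, -0.0, -1.0]]
contact_force: [0.0, 0.2, -4.4]
gripper_width: 0.153
gripper_force: 61.0
```

```bash
python3 - <<'E'
from h import *
for n in("top","wrist"):
    st=manip.read_state();p,d=manip.capture(n);m=masks(p);cv2.imwrite(f"pics/{n}2.png",p[:,:,::-1])
    for k,z in(("red",.283),("brass",.1005)):
        for a,c,l in blobs(m[k],15):
            ys,xs=np.nonzero(l);P=plane(n,np.c_[xs,ys],z,st);print(n,k,a,c,P.mean(0).round(4),cv2.minAreaRect((P[:,:2]*1000).astype(np.float32))[1:])
print(st["eef_pos"],st["contact_force"],st["moment"])
# bowl rim (z=.13) from first top image: dark disc inside white
p=np.load("pics/top0rgb.npy");g=p.min(2)
w=(g>150).astype(np.uint8);n,l,s,c=cv2.connectedComponentsWithStats(w)
i=l[140,170];cs,_=cv2.findContours((l==i).astype(np.uint8),cv2.RETR_CCOMP,cv2.CHAIN_APPROX_NONE)
for q in cs:
    if len(q)>100:
        P=plane("top",q[:,0],.13)[:,:2]*1000; print(len(q),q[:,0].min(0),q[:,0].max(0),cv2.fitEllipse(P.astype(np.float32)))
d=np.load("pics/top0.npy")
for q in [(200,260),(150,295),(250,285),(200,240),(250,230)]:
    o,dd=ray("top",[q]);print(q,(o+dd[0]*d[q[1],q[0]]).round(3))
E
```

```text
top brass 21 [470.9 170. ] [ 0.5609 -0.4555  0.1005] ((9.423958778381348, 9.724124908447266), 89.57376098632812)
top brass 20 [199.7 178.7] [0.5277 0.1854 0.1005] ((11.963850975036621, 6.648007392883301), 46.73632049560547)
top brass 22 [210.5 191. ] [0.499  0.1585 0.1005] ((11.88239860534668, 8.285226821899414), 46.74823760986328)
top brass 21 [472.2 216.1] [ 0.4521 -0.4578  0.1005] ((9.777838706970215, 10.058393478393555), 45.251792907714844)
wrist red 47 [396.3 224.9] [ 0.4636 -0.1775  0.283 ] ((1.8456447124481201, 6.18549919128418), 72.4979248046875)
wrist red 2385 [314.7 281.5] [ 0.4723 -0.2186  0.283 ] ((12.81624984741211, 45.85846710205078), 63.1010627746582)
wrist brass 25 [588.9  74.4] [0.4977 0.1592 0.1005] ((10.047776222229004, 7.480645656585693), 41.92380905151367)
wrist brass 23 [604.6  90.3] [0.5274 0.1863 0.1005] ((7.655604362487793, 9.22797679901123), 65.19637298583984)
wrist brass 78 [140.  249.5] [ 0.4499 -0.4415  0.1005] ((10.342937469482422, 15.629372596740723), 11.569841384887695)
[ 0.47477739 -0.21897497  0.25392106] [ 0.471605    0.3971034  -4.03969801] [ 0.04046393  0.02974657 -0.00930233]
566 [142 112] [261 300] ((467.3699035644531, 175.91458129882812), (277.3182373046875, 474.8835754394531), 91.0887222290039)
213 [163 229] [238 283] ((347.79534912109375, 164.92279052734375), (100.25569152832031, 195.3391571044922), 19.42820167541504)
202 [166 148] [238 220] ((513.2733154296875, 172.34617614746094), (165.81796264648438, 166.1863250732422), 158.26763916015625)
(200, 260) [0.343 0.138 0.25 ]
(150, 295) [0.277 0.217 0.307]
(250, 285) [ 0.273  0.073 -0.004]
(200, 240) [0.384 0.155 0.191]
(250, 230) [0.408 0.049 0.179]
```

Converted, 366 mm / 600 = 0.61, 143 mm / 600 = 0.2383, 0.176 rad / 4 = 0.044.

>>> step_arm(moves=[0.01,0.025,0,0,0,0,0.0283,0.0733,0,0,0,0.005,0.0517,0.135,0,0,0,0.01,0.0783,0.2017,0,0,0,0.015,0.105,0.2683,0,0,0,0.02,0.13,0.3367,0,0,0,0.025,0.1567,0.4033,0,0,0,0.03,0.1833,0.47,0,0,0,0.035,0.2067,0.5317,0,0,0,0.04,0.2233,0.5733,0,0,0,0.0425,0.2333,0.5983,0,0,0,0.044,0.2383,0.61,0,0,0,0.044,0.2383,0.61,0,0,0,0.044,0.2383,0.61,0,0,0,0.044,0.2383,0.61,0,0,0,0.044])

```text
clock: 6.45
eef_pos: [0.5129, 0.1712, 0.2553]
ee_rot: [[-0.799, 0.602, 0.0], [0.602, 0.799, -0.0], [-0.0, -0.0, -1.0]]
contact_force: [-0.1, 0.2, -4.5]
gripper_width: 0.151
gripper_force: 60.9
```

```bash
python3 - <<'E'
from h import *
for n in("top","scene"):
    st=manip.read_state();p,d=manip.capture(n);m=masks(p);cv2.imwrite(f"pics/{n}3.png",p[:,:,::-1])
    for k,z in(("red",.2815),("brass",.1005)):
        for a,c,l in blobs(m[k],8):
            ys,xs=np.nonzero(l);P=plane(n,np.c_[xs,ys],z,st);print(n,k,a,c,P.mean(0).round(4),cv2.minAreaRect((P[:,:2]*1000).astype(np.float32))[1:])
s0=st;print(st["eef_pos"],st["contact_force"],st["moment"],st["joint_positions"].round(1))
p=cv2.imread("pics/scene3.png");q=cv2.imread("pics/top3.png");cv2.imwrite("pics/c3.png",np.hstack([cv2.resize(p[30:330,320:620],(400,400)),cv2.resize(q[90:310,110:330],(400,400))]))
E
```

```text
top red 22 [347.  164.6] [ 0.5413 -0.158   0.2815] ((10.188955307006836, 8.062736511230469), 0.9717170596122742)
top brass 39 [391.5 163.6] [ 0.5726 -0.2682  0.1005] ((13.725724220275879, 16.088932037353516), 64.16307067871094)
top brass 20 [470.8 170. ] [ 0.561  -0.4553  0.1005] ((9.423958778381348, 9.724124908447266), 89.57376098632812)
top brass 11 [211.5 192.2] [0.4962 0.1561 0.1005] ((5.088720321655273, 8.28528881072998), 46.871070861816406)
top brass 20 [472.2 216.2] [ 0.4518 -0.4578  0.1005] ((9.777838706970215, 10.058393478393555), 45.251792907714844)
scene red 128 [67.3 93.3] [ 0.509  -0.7093  0.2815] ((75.31578826904297, 24.881519317626953), 50.105106353759766)
scene red 45 [461.9 148.2] [0.5348 0.1611 0.2815] ((41.428375244140625, 13.592294692993164), 1.7213619947433472)
scene red 59 [288.5 231.8] [ 0.8272 -0.054   0.2815] ((16.684574127197266, 9.453609466552734), 20.0163516998291)
scene brass 15 [192.6 172.4] [ 0.4887 -0.4394  0.1005] ((15.75074577331543, 7.098911762237549), 30.348974227905273)
scene brass 19 [168.5 197.6] [ 0.5953 -0.4372  0.1005] ((20.469188690185547, 6.451982498168945), 33.074249267578125)
scene brass 19 [446.1 218.1] [0.5049 0.1596 0.1005] ((13.81969928741455, 8.038748741149902), 3.4420900344848633)
scene brass 80 [241.7 224.5] [ 0.637  -0.239   0.1005] ((33.88917922973633, 16.165958404541016), 25.777732849121094)
scene brass 22 [459.1 228.7] [0.5325 0.1867 0.1005] ((15.364509582519531, 7.745791912078857), 2.527827024459839)
[0.51292106 0.17125913 0.25539125] [-0.0245201  -0.38779014 -3.81025667] [ 0.01801911 -0.03325454  0.01830794] [ 15.8 -10.5  97.1  -0.   93.4 -37.2]
```

View pics/c3.png

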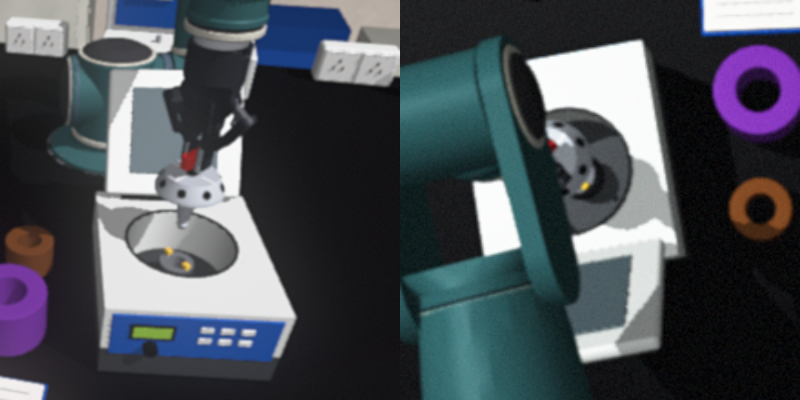

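The rotor hangs upright over the bowl in the scene crop, with the tail tip near (187,225) and the dogs at (168,250) and (187,266). The arm clears the lid. Lowering next.

Converted, 80 mm / 600 = 0.1333, 76 mm / 600 = 0.1267.

>>> step_arm(moves=[0.0005,0.0017,0.0167,0,0,0,0.0005,0.0017,0.0417,0,0,0,0.0005,0.0017,0.0667,0,0,0,0.0005,0.0017,0.0867,0,0,0,0.0005,0.0017,0.1,0,0,0,0.0005,0.0017,0.11,0,0,0,0.0005,0.0017,0.1183,0,0,0,0.0005,0.0017,0.1267,0,0,0,0.0005,0.0017,0.1333,0,0,0,0.0005,0.0017,0.1333,0,0,0,0.0005,0.0017,0.1333,0,0,0])

```text
clock: 7.65
eef_pos: [0.5133, 0.173, 0.1755]
ee_rot: [[-0.799, 0.601, 0.0], [0.601, 0.799, 0.0], [-0.0, 0.0, -1.0]]
contact_force: [0.8, 1.3, -3.1]
gripper_width: 0.153
gripper_force: 60.9
```

>>> step_arm(moves=[0,0,0.0033,0,0,0,0,0,0.0067,0,0,0,0,0,0.01,0,0,0,0,0,0.0133,0,0,0,0,0,0.0167,0,0,0,0,0,0.02,0,0,0,0,0,0.0233,0,0,0,0,0,0.0267,0,0,0,0,0,0.0267,0,0,0,0,0,0.0267,0,0,0])

```text
clock: 8.65
eef_pos: [0.5133, 0.173, 0.1593]
ee_rot: [[-0.799, 0.601, -0.0], [0.601, 0.799, -0.0], [0.0, -0.0, -1.0]]
contact_force: [-0.7, 0.6, -4.2]
gripper_width: 0.153
gripper_force: 60.9
```

Converted, 6 mm / 600 = 0.01, 5.5 mm / 600 = 0.0092.

>>> step_arm(moves=[0,0,0.0017,0,0,0,0,0,0.0033,0,0,0,0,0,0.005,0,0,0,0,0,0.0067,0,0,0,0,0,0.0083,0,0,0,0,0,0.0092,0,0,0,0,0,0.01,0,0,0,0,0,0.01,0,0,0])

```text
clock: 9.45
eef_pos: [0.5132, 0.1731, 0.1533]
ee_rot: [[-0.799, 0.601, -0.0], [0.601, 0.799, 0.0], [0.0, 0.0, -1.0]]
contact_force: [-1.2, 0.9, -2.7]
gripper_width: 0.157
gripper_force: 61.1
```

Converted, 1.2 mm / 600 = 0.002, 0.9 mm / 600 = 0.0015.

>>> step_arm(moves=[0,0,0.0005,0,0,0,0,0,0.001,0,0,0,0,0,0.0015,0,0,0,0,0,0.002,0,0,0,0,0,0.002,0,0,0])

```text
clock: 9.95
eef_pos: [0.5132, 0.173, 0.1521]
ee_rot: [[-0.799, 0.601, -0.0], [0.601, 0.799, 0.0], [0.0, 0.0, -1.0]]
contact_force: [-2.5, 2.5, -1.4]
gripper_width: 0.152
gripper_force: 61.2
```

Converted, 1 mm / 600 = 0.0017, 0.8 mm / 600 = 0.0013.

>>> step_arm(moves=[0.0007,0,0,0,0,0,0.0013,0,0,0,0,0,0.0017,0,0,0,0,0,0.0017,0,0,0,0,0])

```text
clock: 10.35
eef_pos: [0.5125, 0.1735, 0.152]
ee_rot: [[-0.799, 0.601, 0.0], [0.601, 0.799, -0.0], [-0.0, -0.0, -1.0]]
contact_force: [-0.8, 1.5, -3.6]
gripper_width: 0.154
gripper_force: 60.9
```

```bash
cat > s.py <<'E'
from h import *
s=manip.read_state();R=s["ee_rot"];print("F_tool",(R.T@s["contact_force"]).round(2),"M_world",s["moment"].round(3),"z",(s["eef_pos"][2]-.0504-.092).round(5)*1000,s["clock"],"yaw",np.degrees(np.arctan2(R[1,0],R[0,0])).round(2))
E
python3 s.py
```

```text
F_tool [1.55 0.74 3.6 ] M_world [ 0.127 -0.007 -0.011] z 9.6 10.35 yaw 143.05
```

Converted, 0.8 mm / 600 = 0.0013, 0.6 mm / 600 = 0.001.

>>> step_arm(moves=[0.0008,0.0007,0,0,0,0,0.001,0.0007,0.0007,0,0,0,0.001,0.0007,0.0013,0,0,0,0.001,0.0007,0.0013,0,0,0])

```text
clock: 10.75
eef_pos: [0.5123, 0.1743, 0.1514]
ee_rot: [[-0.799, 0.601, 0.0], [0.601, 0.799, -0.0], [-0.0, 0.0, -1.0]]
contact_force: [0.1, -0.6, -2.3]
gripper_width: 0.152
gripper_force: 61.0
```

```bash
python3 s.py
```

```text
F_tool [-0.44 -0.43  2.25] M_world [0.005 0.074 0.026] z 9.02 10.75 yaw 143.06
```

Converted, 0.5 mm / 600 = 0.0008, 0.3 mm / 600 = 0.0005.

>>> step_arm(moves=[0,0,0.0005,0,0,0,0,0,0.0008,0,0,0,0,0,0.0008,0,0,0,0,0,0.0008,0,0,0])

```text
clock: 11.15
eef_pos: [0.5123, 0.1743, 0.1511]
ee_rot: [[-0.799, 0.601, 0.0], [0.601, 0.799, 0.0], [-0.0, 0.0, -1.0]]
contact_force: [-1.2, -0.0, 2.8]
gripper_width: 0.15
gripper_force: 61.8
```

```bash
python3 s.py
```

```text
F_tool [ 0.98 -0.76 -2.82] M_world [-0.118  0.228 -0.022] z 8.73 11.15 yaw 143.06
```

Converted, 0.178 rad / 4 = 0.0445.

>>> step_arm(moves=[0,0,0,0,0,0.0075,0,0,0,0,0,0.015,0,0,0,0,0,0.0225,0,0,0,0,0,0.03,0,0,0,0,0,0.0375,0,0,0,0,0,0.0445,0,0,0,0,0,0.0445,0,0,0,0,0,0.0445])

```text
clock: 11.95
eef_pos: [0.5121, 0.1743, 0.1506]
ee_rot: [[-0.681, 0.733, -0.0], [0.733, 0.681, -0.0], [0.0, -0.0, -1.0]]
contact_force: [-0.1, -0.1, -4.5]
gripper_width: 0.153
gripper_force: 60.9
```

```bash
python3 s.py
```

```text
F_tool [ 0.02 -0.12  4.55] M_world [ 0.025 -0.012  0.071] z 8.16 11.95 yaw 132.88
```

Contact released, so the slots are over the dogs. Lowering further by feel.

Converted, 1.5 mm / 600 = 0.0025, 1 mm / 600 = 0.0017.

>>> step_arm(moves=[0,0,0.0008,0,0,0,0,0,0.0017,0,0,0,0,0,0.0025,0,0,0,0,0,0.0025,0,0,0,0,0,0.0025,0,0,0])

```text
clock: 12.45
eef_pos: [0.5122, 0.1743, 0.1493]
ee_rot: [[-0.68, 0.733, -0.0], [0.733, 0.68, 0.0], [0.0, -0.0, -1.0]]
contact_force: [-1.1, 0.0, -3.9]
gripper_width: 0.148
gripper_force: 60.9
```

```bash
python3 s.py
```

```text
F_tool [ 0.75 -0.78  3.93] M_world [ 0.142  0.147 -0.037] z 6.8999999999999995 12.45 yaw 132.86
```

Converted, 0.9 mm / 600 = 0.0015, 0.6 mm / 600 = 0.001.

>>> step_arm(moves=[0.0005,-0.0005,0.0005,0,0,0,0.0005,-0.0005,0.001,0,0,0,0.0005,-0.0005,0.0015,0,0,0,0.0005,-0.0005,0.0015,0,0,0,0.0005,-0.0005,0.0015,0,0,0])

```text
clock: 12.95
eef_pos: [0.5118, 0.1743, 0.1484]
ee_rot: [[-0.68, 0.733, 0.0], [0.733, 0.68, -0.0], [-0.0, 0.0, -1.0]]
contact_force: [-0.4, -0.1, -3.1]
gripper_width: 0.153
gripper_force: 61.0
```

```bash
python3 s.py;python3 s.py
```

```text
F_tool [ 0.17 -0.38  3.11] M_world [0.077 0.051 0.059] z 6.029999999999999 12.95 yaw 132.86
F_tool [ 0.17 -0.38  3.11] M_world [0.077 0.051 0.059] z 6.029999999999999 12.95 yaw 132.86
```

Converted, 1 mm / 600 = 0.0017, 0.6 mm / 600 = 0.001.

>>> step_arm(moves=[0.0002,-0.0002,0.0005,0,0,0,0.0002,-0.0002,0.001,0,0,0,0.0002,-0.0002,0.0017,0,0,0,0.0002,-0.0002,0.0017,0,0,0,0.0002,-0.0002,0.0017,0,0,0])

```text
clock: 13.45
eef_pos: [0.5117, 0.1743, 0.1475]
ee_rot: [[-0.68, 0.733, 0.0], [0.733, 0.68, 0.0], [0.0, 0.0, -1.0]]
contact_force: [0.0, 1.3, -1.4]
gripper_width: 0.154
gripper_force: 61.2
```

```bash
python3 s.py
```

```text
F_tool [0.96 0.93 1.44] M_world [ 0.226  0.044 -0.031] z 5.07 13.45 yaw 132.86
```

Converted, 1 mm / 600 = 0.0017, 0.6 mm / 600 = 0.001.

>>> step_arm(moves=[0.0005,0.0005,0.0005,0,0,0,0.0005,0.0005,0.001,0,0,0,0.0005,0.0005,0.0017,0,0,0,0.0005,0.0005,0.0017,0,0,0,0.0005,0.0005,0.0017,0,0,0])

```text
clock: 13.95
eef_pos: [0.5117, 0.1747, 0.1464]
ee_rot: [[-0.68, 0.733, 0.0], [0.733, 0.68, 0.0], [-0.0, 0.0, -1.0]]
contact_force: [-0.8, -0.1, -0.5]
gripper_width: 0.152
gripper_force: 61.4
```

```bash
python3 s.py
```

```text
F_tool [ 0.49 -0.67  0.45] M_world [0.161 0.164 0.028] z 4.0200000000000005 13.95 yaw 132.86
```

Converted, 1 mm / 600 = 0.0017, 0.6 mm / 600 = 0.001.

>>> step_arm(moves=[0.0003,-0.0003,0.0005,0,0,0,0.0003,-0.0003,0.001,0,0,0,0.0003,-0.0003,0.0017,0,0,0,0.0003,-0.0003,0.0017,0,0,0,0.0003,-0.0003,0.0017,0,0,0])

```text
clock: 14.45
eef_pos: [0.5115, 0.1748, 0.1456]
ee_rot: [[-0.68, 0.733, 0.0], [0.733, 0.68, 0.0], [-0.0, 0.0, -1.0]]
contact_force: [0.4, -0.0, 2.4]
gripper_width: 0.155
gripper_force: 61.8
```

```bash
python3 s.py
```

```text
F_tool [-0.3   0.31 -2.35] M_world [ 0.057 -0.133  0.02 ] z 3.16 14.45 yaw 132.86
```

Converted, 0.9 mm / 600 = 0.0015, 0.6 mm / 600 = 0.001.

>>> step_arm(moves=[0,0,0.0005,0,0,0,0,0,0.001,0,0,0,0,0,0.0015,0,0,0,0,0,0.0015,0,0,0])

```text
clock: 14.85
eef_pos: [0.5114, 0.1748, 0.1443]
ee_rot: [[-0.68, 0.733, -0.0], [0.733, 0.68, 0.0], [0.0, -0.0, -1.0]]
contact_force: [2.6, 1.7, -0.9]
gripper_width: 0.151
gripper_force: 61.3
```

```bash
python3 s.py
```

```text
F_tool [-0.55  3.08  0.89] M_world [ 0.433 -0.652  0.017] z 1.86 14.85 yaw 132.86
```

Converted, 0.7 mm / 600 = 0.0012, 0.4 mm / 600 = 0.0007.

>>> step_arm(moves=[-0.0002,0.0007,0,0,0,0,-0.0002,0.0007,0,0,0,0,-0.0002,0.0007,0.0007,0,0,0,-0.0002,0.0007,0.0012,0,0,0,-0.0002,0.0007,0.0012,0,0,0])

```text
clock: 15.35
eef_pos: [0.5117, 0.1749, 0.1436]
ee_rot: [[-0.68, 0.733, -0.0], [0.733, 0.68, -0.0], [0.0, -0.0, -1.0]]
contact_force: [1.5, 1.9, -4.7]
gripper_width: 0.15
gripper_force: 60.9
```

```bash
python3 s.py
```

```text
F_tool [0.38 2.38 4.74] M_world [ 0.254 -0.382  0.011] z 1.1800000000000002 15.35 yaw 132.85
```

>>> step_arm(moves=[0,0.0005,0,0,0,0,0,0.0005,0.0005,0,0,0,0,0.0005,0.001,0,0,0,0,0.0005,0.001,0,0,0])

```text
clock: 15.75
eef_pos: [0.5119, 0.1751, 0.1431]
ee_rot: [[-0.68, 0.733, -0.0], [0.733, 0.68, -0.0], [0.0, -0.0, -1.0]]
contact_force: [-0.8, 0.5, -4.7]
gripper_width: 0.151
gripper_force: 60.8
```

```bash
python3 s.py
```

```text
F_tool [ 0.93 -0.27  4.71] M_world [-0.005 -0.107 -0.013] z 0.7 15.75 yaw 132.85
```

Converted, 0.9 mm / 600 = 0.0015, 0.6 mm / 600 = 0.001.

>>> step_arm(moves=[0.0003,0,0.0005,0,0,0,0.0003,0,0.001,0,0,0,0.0003,0,0.0015,0,0,0,0.0003,0,0.0015,0,0,0])

```text
clock: 16.15
eef_pos: [0.5119, 0.1753, 0.1425]
ee_rot: [[-0.68, 0.733, 0.0], [0.733, 0.68, 0.0], [-0.0, 0.0, -1.0]]
contact_force: [0.5, 0.1, -1.5]
gripper_width: 0.152
gripper_force: 61.1
```

```bash
python3 s.py
```

```text
F_tool [-0.22  0.46  1.53] M_world [-0.095 -0.07   0.007] z 0.06999999999999999 16.15 yaw 132.86
```

Converted, 0.6 mm / 600 = 0.001, 0.3 mm / 600 = 0.0005.

>>> step_arm(moves=[0,0,0.0005,0,0,0,0,0,0.001,0,0,0,0,0,0.001,0,0,0])

```text
clock: 16.45
eef_pos: [0.512, 0.1754, 0.1424]
ee_rot: [[-0.68, 0.733, 0.001], [0.733, 0.68, 0.0], [-0.0, 0.001, -1.0]]
contact_force: [-2.1, -1.2, 5.5]
gripper_width: 0.152
gripper_force: 62.1
```

```bash
python3 s.py
```

```text
F_tool [ 0.6  -2.36 -5.5 ] M_world [-0.237  0.239 -0.073] z -0.02 16.45 yaw 132.86
```

It's at a firm stop at 0 mm with about 10 N of push. Easing off, releasing and retracting.

Converted, -0.4 mm / 600 = -0.0007, 0.1 mm / 600 = 0.0002.

>>> step_arm(moves=[0,0.0002,-0.0007,0,0,0,0,0.0002,-0.0007,0,0,0])

```text
clock: 16.65
eef_pos: [0.512, 0.1754, 0.1424]
ee_rot: [[-0.68, 0.733, 0.0], [0.733, 0.68, 0.0], [-0.0, 0.0, -1.0]]
contact_force: [0.1, -1.0, 3.6]
gripper_width: 0.148
gripper_force: 62.0
```

>>> step_arm(moves=[0,0,0,0,0,0,0,0,0,0,0,0,0,0,0,0,0,0,0,0,0,0,0,0,0,0,0,0,0,0,0,0,0,0,0,0], jaw=0.2)

```text
clock: 17.25
eef_pos: [0.5119, 0.1754, 0.142]
ee_rot: [[-0.68, 0.733, -0.0], [0.733, 0.68, -0.0], [0.0, -0.0, -1.0]]
contact_force: [0.0, 0.1, 0.2]
gripper_width: 0.596
gripper_force: 0.0
```

Converted, -140 mm / 600 = -0.2333, -125 mm / 600 = -0.2083.

>>> step_arm(moves=[0,0,-0.0083,0,0,0,0,0,-0.025,0,0,0,0,0,-0.05,0,0,0,0,0,-0.0917,0,0,0,0,0,-0.1333,0,0,0,0,0,-0.175,0,0,0,0,0,-0.2083,0,0,0,0,0,-0.2333,0,0,0,0,0,-0.2333,0,0,0,0,0,-0.2333,0,0,0])

```text
clock: 18.25
eef_pos: [0.5119, 0.1753, 0.2818]
ee_rot: [[-0.68, 0.733, -0.0], [0.733, 0.68, -0.0], [0.0, -0.0, -1.0]]
contact_force: [-0.1, -0.4, -1.3]
gripper_width: 0.598
gripper_force: 0.0
```

```bash
python3 - <<'E'
from h import *
for n in("scene","wrist"):
    st=manip.read_state();p,d=manip.capture(n);cv2.imwrite(f"pics/{n}5.png",p[:,:,::-1])
    for a,c,l in blobs(masks(p)["red"],60):
        ys,xs=np.nonzero(l);P=plane(n,np.c_[xs,ys],.170,st);o,dd=ray(n,np.c_[xs,ys],st)
        print(n,a,c,P.mean(0).round(4),cv2.minAreaRect((P[:,:2]*1000).astype(np.float32))[1:])
    if n=="scene":
        # depth points around rotor: top of bar and body plane
        ys,xs=np.mgrid[150:300,400:520];o,dd=ray(n,np.c_[xs.ravel(),ys.ravel()]);X=o+dd*d[150:300,400:520].reshape(-1,1)
        r=np.hypot(X[:,0]-.5133,X[:,1]-.1723);q=X[(r<.022)&(X[:,2]>.155)];print("bar top z",np.percentile(q[:,2],[50,90]))
        q=X[(r<.03)&(abs(X[:,2]-.136)<.006)];A=np.c_[q[:,:2]-[.5133,.1723],np.ones(len(q))];print("body top plane",len(q),np.linalg.lstsq(A,q[:,2],rcond=None)[0])
p=cv2.imread("pics/scene5.png");q=cv2.imread("pics/wrist5.png")
cv2.imwrite("pics/c5.png",np.hstack([cv2.resize(p[80:330,380:560],(400,556)),cv2.resize(q[150:400,220:400],(400,556))]))
E
python3 s.py
```

```text
scene 128 [67.3 93.3] [ 0.2947 -0.9563  0.17  ] ((97.71483612060547, 32.28135299682617), 50.10514450073242)
scene 178 [458.6 198.3] [0.5277 0.1739 0.17  ] ((25.28246307373047, 59.337703704833984), 50.43348693847656)
bar top z [0.16743804 0.17000494]
body top plane 318 [-0.00078485 -0.00146135  0.13576693]
wrist 656 [316.  196.3] [0.5121 0.1747 0.17  ] ((11.895744323730469, 44.50756072998047), 42.625823974609375)
wrist 92 [207.8 341. ] [ 0.5388 -0.0344  0.17  ] ((9.681228637695312, 22.225543975830078), 13.507881164550781)
F_tool [ 0.37 -0.16  0.46] M_world [ 0.006 -0.005 -0.021] z 138.49 18.35 yaw 132.86
```

View pics/c5.png

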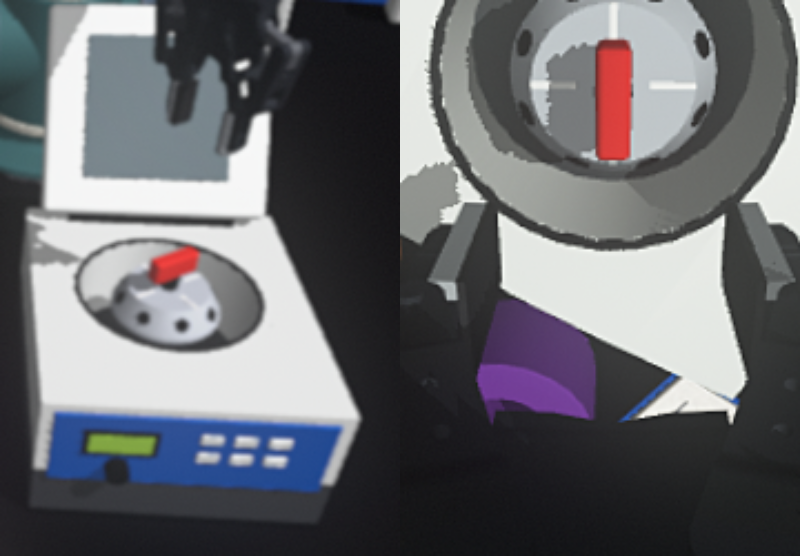

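The rotor sits centred in the bowl, with the red bar near (613,100) in the wrist crop. Its body top measures 135.8 mm against 136 mm when home, with a tilt of about 0.1°, and the gripper is clear. Handing in.

```bash
python3 -c "
from plant import manip
print(manip.hand_in())"
```

```text
the job is handed in; nothing more can be done
None
```

The rotor is fully home on the spindle, level and with its slots over both dogs; I pressed it down with about 10 N, let go, and handed the job in at about 18 s of the 67 s allowed.

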